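# Check the folding stay of the sample chest

## Robot

A 6-joint arm with a two-finger parallel gripper is mounted at the origin on a cart in front of the work surface, level with it; the furniture and walls round the work are solid. World frame = base frame: x ahead of the robot, y to its left, z up, the work surface at z = 0. Lengths are in m, angles in degrees, forces in N, time in s.
With the tool pointing down it reaches from about 0.25 to 0.725 m from the base axis. Payload 9.7 kg.
Tool frame: the origin (TCP) lies midway between the tips of the shut fingers; the grasp point (between the pads) lies 19 mm behind it (grip_point_offset is the distance from the TCP to the grasp point, in m); y points along the fingers, z is the direction in which the jaws open and shut, and the axes are right-handed (so a half turn about y gives the same grasp; the last joint's range is limited). The gripper opens to 85 mm and grips with 20 to 120 N. Pads are 22 mm wide; open, the fingers measure 114 mm over their backs; the gripper's body (76 mm by 85 mm) begins 54 mm behind the grasp point. The pads swing forward as they close: fully open they stand 13 mm farther back than shut.
Start: joints at [-75.115, 4.979, 10.078, 95.1, 0, 90], TCP at [0.141, -0.532, 0.231] pointing down, gripper open.
Joint ranges: [-179.16, 179.16], [-48.56, 103.87], [-65.8, 70.77], [-126.05, 130.52], [-82.76, 87.17], [-180, 180]. Speed limits (degrees/s): [127.2, 127.2, 147.25, 180, 180, 180].

## Interface

Orientations are given as [roll, pitch, yaw] about the fixed x, y, z axes, in that order (R = Rz(yaw) Ry(pitch) Rx(roll)).
In Python, from workcell import get_obs, camera, job_done, grip_point_offset gives the robot as it stands.
- The arm moves only by the tool move_arm, never from a script. Its argument "deltas" is a list that holds one entry, the list of rows, each a list of 4 numbers: the shift along the tool's x, y, z in m, then the turn about the tool's y in degrees. A call has 1 to 5 rows; each row is the pose to reach, as a shift and turn from the pose commanded when the call began, along the tool's axes at that moment; what a row does not reach only later rows make up. A row lasts 1/10 s, in which the tool goes at most 50 mm and 8.59 degrees, less where a joint would pass 70% of its speed; a pose out of reach is approached as far as the arm can. A call with a gripper value outside its range is refused whole. "claw" is the finger opening in m, from 0 to 0.0854, set as the call begins (left out, the last holds). The fingers move at their own pace and stop on an object; "newtons" is the grip in N (left out, the last holds). Time passes only in rows, so rows that repeat a pose let the fingers close. It gives the time, the measured TCP pose, the force and the opening at its end, in the units of the state.
- get_obs(): the state, without advancing time (a new reading comes with each control period).
- camera(name): name is "scene" or "top" or "wrist"; returns a dict with "color" (480x640x3 uint8, blue, green, red), "range_z" (480x640 float32, m along the optical axis (not along the pixel's ray), 0 where there is no reading), "fx", "fy", "cx", "cy" (pixels), "T" (4x4, takes a point from camera to world coordinates). Camera axes: x right, y down, z forward; pixel columns grow to the right and rows downward; lengths in m; the calibration is good to about 2 mm. A picture is of the moment at which its call begins.
- job_done(): hands the job in, once; it reports no verdict.
The state is a dict: "time": time; "q": joint angles; "qd": joint speeds; "joint_efforts": joint torques, N m; "ee_pos": TCP position; "tcp_rot": TCP orientation; "wrist_force": force on the tool from outside, world axes, zero at the start; "torque": the same for the moment, N m; "opening": finger opening in m.
Only numpy, scipy, OpenCV 4.12 (cv2) and the standard library are available. Lean on these libraries where they do the work, as an engineer would, in place of code of your own. Each camera call takes 0.05 s, during which the arm holds its last target. There are 200 camera calls.

## Task

Try out the refitted lid stay on the grey sample chest: raise the lid by its pull bar until the folding stay at the near end goes through straight and locks, and let go so that the lid stands by itself; stop pulling when it goes through, as the straight stay must not be strained and its clamped foot must not slip (10 N at the bar is always enough). Then push the stay's black knob back through straight to unlock it, and lower the lid with a light grip until it is fully shut, without letting it drop; leave the things standing around alone.

Things in the scene. Friction and masses are not known exactly. Their poses are not given: they have to be found in the camera images.
- chest: Grey metal sample chest, bolted down: 140 (its x) x 185 (its y) x 110 mm high to the rim, origin under its centre. Its +x points away from the robot and +y to the robot's left, within 0.25 rad. The lid hinge lies along x on the left (+y) rim, so the lid opens from the right. The folding stay lies just outside its near end (facing the robot).
- hinge (a point): Midpoint of the lid's hinge axis, on the chest's left (+y) rim, 110 mm above the bench; its axes are the chest's own (hinge axis = x).
- bar (a point): Centre of the lid's round steel pull bar, 12 mm thick, 100 long (centre 20 mm nearer than the chest's), parallel to the hinge, on two arms 44 mm beyond the lid's right edge, in the lid's plane: 229 mm from the hinge line along the lid, 8 mm above the hinge line when shut. Both sides of it are open: fingers closing across it can pinch it from above at any lid angle; it may turn between them.
- lid (a joint): Angle of the lid in its hinge, rad: 0 shut, growing as it opens. Plate 140x185x12 mm, 0.4 kg. Friction holds it above some 1.15 rad, lower it falls. It reads at most 1.39; from there the lid turns on against a spring in the hinge (0.5 N m, then 14 N m/rad, not in this reading): up to 4 to 9 N at the bar, to where the stay is straight, 0.02 to 0.10 rad further, different each time.
- stay (a joint): Angle of the stay's middle joint, rad: 0 folded (lid shut), 2.51 both links in line, 2.83 locked past straight on its stop. It follows the lid up; once the lid gets there a light spring takes it through straight, fully so when the lid is eased back. Locked, the lid cannot be closed by pushing it. Near straight it moves 0.1 to 0.3 rad for 0.01 rad of lid.
- knob (a point): Black thumb knob at the stay's middle, a rod 14 mm thick, parallel to the hinge, reaching 66 mm out from the chest's near end wall; this point is 41 mm out. Locked, it is some 50 mm above the rim. Pushed down and left (45 degrees, towards the hinge, on a circle about the foot) with 2 to 8 N for 20 mm it passes straight; 15 mm further it stays folded and the lid sinks a bit.
- foot (a point): Pivot of the stay's lower link on its small clamped foot plate, given at the middle of the chest in x: about 155 mm (up to 5 mm more or less, set differently each time) right of the hinge line and 30 mm below it. The plate slips left if the lid is pulled too hard against the straightened stay: from 12 to 17 N at the bar on.
- vial_green: Bystander, leave alone: green-and-white pill vial, 35 mm wide and 80 high mm. Origin at the centre of its underside.
- dropper: Bystander, leave alone: clear dropper bottle, 33 mm wide, 82 high mm. Origin at the centre of its underside.
- carton: Bystander, leave alone: small white gable carton, 46x46x102 mm. Origin at the centre of its underside.
- cup: Bystander, leave alone: specimen cup with a screw cap, 60 mm wide, 70 high mm. Origin at the centre of its underside.
- bottle: Bystander, leave alone: white bottle with a screw cap, 42 mm wide, 98 high mm. Origin at the centre of its underside.
- marker: Bystander, leave alone: marker pen lying down, 135 long mm. Origin at the centre of its underside.
- tape: Bystander, leave alone: roll of tape lying flat, 59 mm wide, 19 high mm. Origin at the centre of its underside.

How it is judged (in metres and radians):
On the way, in this order (a step that is already met when the one before it is completed fails the run):
1. the stay is locked past straight and the lid stands on it with the fingers off the chest (value of joint stay above 2.72 rad and contact force between the fingers and chest below 0.3 N and value of joint lid above 1.3 rad), for 0.3 s.
2. the stay is unlocked: its joint is pushed back through straight to the folding side while the lid is still up (value of joint stay below 2.4 rad and value of joint lid above 0.8 rad).
At the end, for the whole second after the job is handed in: the lid is shut (within 0.03 rad) and at rest, the stay folded (below 0.15 rad), nothing touches the chest (value of joint lid below 0.03 rad and value of joint stay below 0.15 rad and velocity of joint lid between -0.05 and 0.05 rad/s and contact force between the fingers and chest below 0.3 N).
It fails at once if the lid drops: it closes faster than 1.6 rad/s below 0.9 rad (value of joint lid below 0.9 rad and velocity of joint lid below -1.6 rad/s).
It fails at once if the lid, bar or stay is squeezed or forced with more than 80 N in all by the fingers (contact force between the fingers and chest above 80 N).
It fails at once if the straightened stay is strained: its foot slips more than 1 mm (distance of foot from where it was at the start of the episode above 0.001 m).
It fails at once if the arm or gripper body leans on the chest (contact force between the arm and chest above 45 N).
It fails at once if a bystander is moved more than 20 mm (distance of any of vial_green, dropper, carton, cup, bottle, marker, tape from where it was at the start of the episode above 0.02 m).
It also fails if it takes over 72 s, if anything falls off the work surface, if the arm or the gripper's body presses on something with over 40 N, if the wrist force passes 120 N, or if a joint passes its speed limit or range.

## Working session

There is one attempt and no reset: what is moved stays moved. The work goes in short steps, Python scripts to look and compute and a tool call to move; the robot and the scene stay as the last step left them, time stands still between calls to the robot, and variables do not carry over. Pictures are saved under pics/ and viewed, about 8 in all and at most 12, crops included, and the job is handed in when it is done.

Besides the shell and the picture viewer there is one more tool, called after ">>>" as a command line: name --argument value ..., lists and objects as JSON in quotes. move_arm: Moves the arm, as the interface text tells. Its arguments: {"type":"object","properties":{"deltas":{"type":"array"},"claw":{"type":"number"},"newtons":{"type":"number"}},"required":["deltas"]}

```bash
ls; mkdir -p pics
python3 - <<'E'
from workcell import *
import cv2,numpy as np
o=get_obs();print(o,grip_point_offset)
for n in("scene","top"):
    c=camera(n);cv2.imwrite(f"pics/{n}0.png",c["color"]);np.savez(f"{n}0.npz",**c);print(n,c["fx"],c["T"].round(3).tolist())
E
```

```text
pics
{'time': 0.0, 'q': array([-7.51158475e+01,  5.01205948e+00,  1.00356537e+01,  9.50999851e+01,
        5.76808509e-04,  8.99996903e+01]), 'qd': array([-0.01372081, -0.03343731,  0.00543432,  0.10189558,  0.03507573,
        0.02587819]), 'joint_efforts': array([-7.45528978e-04, -5.20382380e+01,  4.64808726e+01,  1.61943136e-02,
       -1.62482429e-04, -1.76068227e-05]), 'ee_pos': array([ 0.14122122, -0.53132858,  0.23058461]), 'tcp_rot': array([-9.00763909e+01,  5.77220854e-04, -1.65115539e+02]), 'wrist_force': array([ 0.6506131 , -0.47248659,  0.74288375]), 'torque': array([-0.01603869, -0.00230868, -0.03528736]), 'opening': 0.08543773340541623} 0.0187
scene 541.4731609549629 [[-0.513, -0.638, 0.575, -0.237], [-0.858, 0.379, -0.346, 0.453], [0.003, -0.671, -0.742, 1.092], [0.0, 0.0, 0.0, 1.0]]
top 482.04788795703865 [[0.087, -0.974, 0.21, 0.257], [-0.996, -0.085, 0.022, -0.015], [-0.003, -0.211, -0.978, 1.249], [0.0, 0.0, 0.0, 1.0]]
```

View pics/scene0.png

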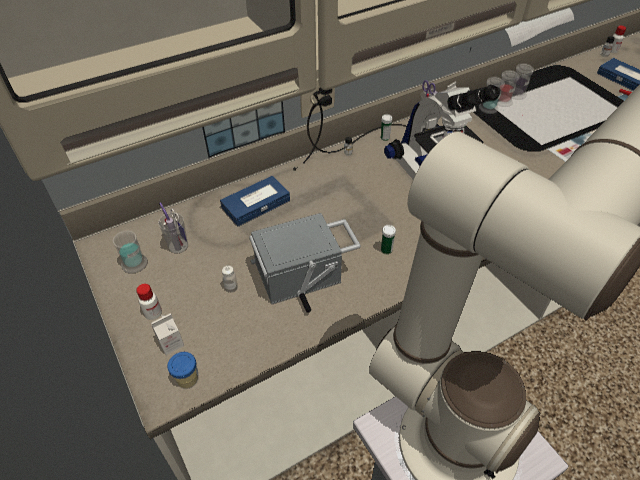

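View pics/top0.png

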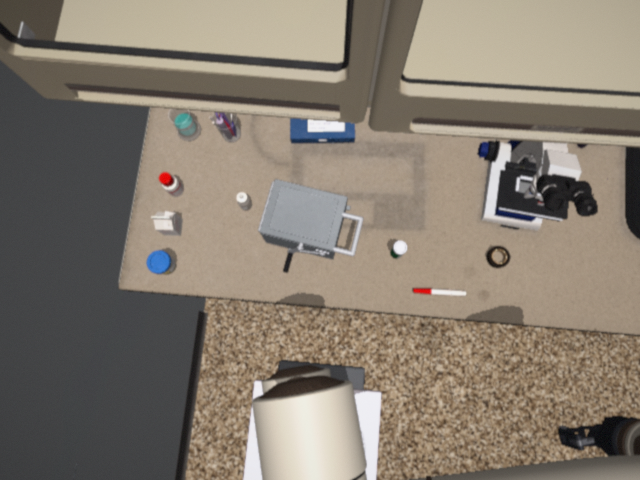

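Chest lid is at about (275,182)–(347,193) in the top view, bar at (352–360, 217–252), knob at (288,262), green vial at (399,248). Next I fit the pose from depth.

```bash
cat > h.py <<'E'
import numpy as np,cv2
from workcell import *
def cloud(c):
    v,u=np.mgrid[:480,:640];z=c["range_z"]
    P=np.stack([(u-c["cx"])/c["fx"]*z,(v-c["cy"])/c["fy"]*z,z,np.ones_like(z)],-1)
    P=P@np.asarray(c["T"]).T; P=P[...,:3]; P[z<=0]=np.nan
    return P
E
python3 - <<'E'
from h import *
for n in("top","scene"):
    c=dict(np.load(n+"0.npz"));P=cloud(c)
    if n=="top": m=np.zeros((480,640),bool);m[170:275,250:370]=1
    else: m=np.zeros((480,640),bool);m[205:315,240:370]=1
    z=P[...,2]
    print(n,np.nanmedian(z[m&(z>.1)]))
    L=m&(z>.108)&(z<.135)
    k=cv2.morphologyEx(L.astype(np.uint8),cv2.MORPH_OPEN,np.ones((11,11)))
    q=P[k>0][:,:2].astype(np.float32);r=cv2.minAreaRect(q);print("lid",r,cv2.boxPoints(r).round(4).tolist(),np.nanmedian(z[k>0]))
    b=L&(cv2.dilate(k,np.ones((7,7)))==0);print(b.sum());pb=P[b]
    nl,lab,st,ce=cv2.connectedComponentsWithStats(b.astype(np.uint8))
    for i in range(1,nl):
        if st[i,4]>8: print(st[i],P[lab==i].mean(0).round(4),P[lab==i].min(0).round(3),P[lab==i].max(0).round(3))
    # black knob
    g=c["color"].max(2); kb=m&(g<45)&(z>.04)
    print("knob",kb.sum(),P[kb].mean(0),P[kb].min(0),P[kb].max(0))
    C=P[m&(z>.3)];print("high",len(C))
c=dict(np.load("top0.npz"));P=cloud(c)
for u,v in((399,246),(243,200),(165,222),(320,110),(320,100),(320,60),(200,100),(352,232),(390,120)):print((u,v),P[v,u].round(3))
E
```

```text
top 0.12322050148084451
lid ((0.5520247220993042, 0.07051204144954681), (0.19308538734912872, 0.1438511610031128), 80.5456771850586) [[0.4652000069618225, -0.012900000438094139], [0.6071000099182129, -0.0364999994635582], [0.6388000249862671, 0.15389999747276306], [0.4968999922275543, 0.17759999632835388]] 0.12352135381254081
386
[266 202   6   3  13] [0.5734 0.1558 0.1197] [0.57  0.149 0.11 ] [0.577 0.163 0.126]
[327 214  37  43 350] [ 0.5069 -0.0517  0.121 ] [ 0.461 -0.077  0.112] [0.564 0.004 0.129]
[296 248   8   3  16] [0.4679 0.0684 0.1209] [0.465 0.061 0.109] [0.471 0.078 0.126]<stdin>:17: RuntimeWarning: Mean of empty slice.
  ret = um.true_divide(
Traceback (most recent call last):
ValueError: zero-size array to reduction operation minimum which has no identity
```

Run:
```python
from h import *
for n in("top","scene"):
    c=dict(np.load(n+"0.npz"));P=cloud(c);m=np.zeros((480,640),bool)
    if n=="top": m[170:275,250:370]=1
    else: m[205:315,240:370]=1
    z=P[...,2];L=m&(z>.105)&(z<.135)
    k=cv2.morphologyEx(L.astype(np.uint8),cv2.MORPH_OPEN,np.ones((11,11)))
    q=P[k>0][:,:2].astype(np.float32);r=cv2.minAreaRect(q);print("lid",r,np.nanmedian(z[k>0]))
    t=np.radians(-9.45);R=np.array([[np.cos(t),-np.sin(t)],[np.sin(t),np.cos(t)]]);C=np.array([.552,.0705])
    l=(P[...,:2]-C)@R # local rel. lid centre
    b=L&(l[...,1]<-.125)&(l[...,1]>-.16);print("bar",b.sum(),"local y med",np.median(l[b][:,1]),"x range",np.percentile(l[b][:,0],[1,50,99]),"z",np.median(z[b]))
    s=np.polyfit(l[b][:,0],l[b][:,1],1);print("slope",s)
    lid=k>0;print("lid local pct",np.percentile(l[lid],[1,99],axis=0))
    g=c["color"].max(2);kb=m&(g<60)&(l[...,0]<-.075);print("knob px",kb.sum(), l[kb].mean(0) if kb.any() else 0, np.median(z[kb]) if kb.any() else 0)
c=dict(np.load("top0.npz"));P=cloud(c)
for u,v in((399,246),(243,200),(165,222),(320,112),(320,90),(320,60),(200,90),(370,90),(390,120)):print((u,v),P[v,u].round(3))
```

```text
lid ((0.5520728230476379, 0.07080064713954926), (0.19367054104804993, 0.1438511610031128), 80.5456771850586) 0.12350133722477508
bar 234 local y med -0.13771436326523234 x range [-0.06818754 -0.02093051  0.02948728] z 0.12124287447241988
slope [-0.00459433 -0.13759645]
lid local pct [[-0.06819288 -0.09289696]
 [ 0.06836256  0.09191216]]
knob px 67 [-0.10648006  0.01522978] 0.026257274802382824
lid ((0.5480808019638062, 0.07317642867565155), (0.19439788162708282, 0.15579421818256378), 76.87800598144531) 0.12443343024659154
bar 186 local y med -0.13584746318187294 x range [-0.06904436 -0.02283213  0.0289658 ] z 0.12179582369649078
slope [ 0.00378381 -0.13573593]
lid local pct [[-0.06979553 -0.08363408]
 [ 0.06666645  0.0947786 ]]
knob px 104 [-0.10963077  0.01681559] 0.026196995503606213
(399, 246) [ 0.504 -0.172  0.078]
(243, 200) [0.59  0.228 0.073]
(165, 222) [0.513 0.412 0.084]
(320, 112) [0.647 0.031 0.474]
(320, 90) [0.637 0.029 0.567]
(320, 60) [0.745 0.04  0.477]
(200, 90) [0.637 0.224 0.536]
(370, 90) [ 0.673 -0.051  0.514]
(390, 120) [ 0.624 -0.088  0.51 ]
```

>>> move_arm --deltas '[[[-0.031,0,-0.0244,0],[-0.062,0,-0.0488,0],[-0.093,0,-0.0732,0],[-0.124,0,-0.0976,0],[-0.155,0,-0.122,0]]]' --claw 0.04 --newtons 20

```text
time: 0.6
ee_pos: [0.2603, -0.3724, 0.231]
tcp_rot: [-90.0, -0.0, -165.1]
wrist_force: [2.0, -0.8, -0.7]
opening: 0.04
```

>>> move_arm --deltas '[[[-0.031,0,-0.0244,0],[-0.062,0,-0.0488,0],[-0.093,0,-0.0732,0],[-0.124,0,-0.0976,0],[-0.155,0,-0.122,0]]]'

```text
time: 1.1
ee_pos: [0.3788, -0.2146, 0.2311]
tcp_rot: [-90.0, -0.0, -165.1]
wrist_force: [0.4, -0.7, -1.1]
opening: 0.04
```

>>> move_arm --deltas '[[[-0.031,0,-0.0244,5],[-0.062,0,-0.0488,10],[-0.093,0,-0.0732,15],[-0.124,0,-0.0976,20],[-0.1535,0,-0.1216,24.3]]]'

```text
time: 1.6
ee_pos: [0.4943, -0.0688, 0.231]
tcp_rot: [-90.5, -0.0, 171.7]
wrist_force: [0.0, -0.6, 0.8]
opening: 0.0401
```

>>> move_arm --deltas '[[[0,0,0,0],[0,0,0,0]]]'

```text
time: 1.8
ee_pos: [0.4934, -0.0708, 0.2307]
tcp_rot: [-90.5, -0.1, 171.6]
wrist_force: [-0.2, 0.3, 0.7]
opening: 0.0402
```

Run:
```python
from h import *
o=get_obs();print(o["q"].round(1),o["ee_pos"],o["tcp_rot"],o["wrist_force"])
c=camera("wrist");cv2.imwrite("pics/w1.png",c["color"]);np.savez("w1.npz",**c)
P=cloud(c);C=np.array([.552,.0705]);t=np.radians(-9.45);R=np.array([[np.cos(t),-np.sin(t)],[np.sin(t),np.cos(t)]])
l=(P[...,:2]-C)@R;z=P[...,2]
b=(z>.105)&(z<.135)&(l[...,1]<-.122)&(l[...,1]>-.155)&(abs(l[...,0]+.02)<.03)
print("bar",b.sum(),np.median(l[b][:,1]),np.percentile(l[b],[2,98],axis=0),np.median(z[b]),np.max(z[b]))
```

```text
[ -8.5  -2.    2.9  95.    0.5 180. ] [ 0.49340823 -0.07080325  0.23071289] [-9.05080759e+01 -8.54333019e-02  1.71573275e+02] [-0.16754105  0.27529208  0.71294167]
bar 1515 -0.13898213440660312 [[-0.04844911 -0.14463477]
 [ 0.00899971 -0.13306251]] 0.12287708622996324 0.12621092120258956
```

View pics/w1.png

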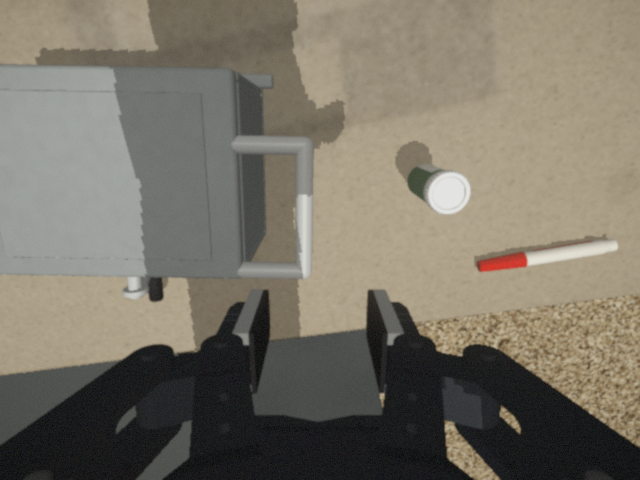

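The wrist view shows the bar at (305,145–270), clear. The last joint has hit its 180° limit, so I use the half-turned grasp instead.

>>> move_arm --deltas '[[[0,0,0,-8.5],[0,0,0,-17],[0,0,0,-25.5],[0,0,0,-34],[0,0,0,-42.5]]]'

```text
time: 2.35
ee_pos: [0.4928, -0.0721, 0.2315]
tcp_rot: [-90.4, 0.4, -145.7]
wrist_force: [-0.1, 1.4, -0.1]
opening: 0.0399
```

>>> move_arm --deltas '[[[0,0,0,-8.5],[0,0,0,-17],[0,0,0,-25.5],[0,0,0,-34],[0,0,0,-42.5]]]'

```text
time: 2.85
ee_pos: [0.4928, -0.0722, 0.2316]
tcp_rot: [-90.0, 0.5, -103.2]
wrist_force: [0.1, -0.5, -0.4]
opening: 0.0401
```

>>> move_arm --deltas '[[[0,0,0,-8.5],[0,0,0,-17],[0,0,0,-25.5],[0,0,0,-34],[0,0,0,-42.5]]]'

```text
time: 3.35
ee_pos: [0.4928, -0.0722, 0.2315]
tcp_rot: [-89.7, 0.4, -60.7]
wrist_force: [0.1, -0.1, -0.4]
opening: 0.0397
```

>>> move_arm --deltas '[[[0,0,0,-8.5],[0,0,0,-17],[0,0,0,-25.5],[0,0,0,-34],[0,0,0,-42.5]]]'

```text
time: 3.85
ee_pos: [0.4928, -0.0722, 0.2315]
tcp_rot: [-89.5, 0.1, -18.2]
wrist_force: [0.5, -0.2, 0.9]
opening: 0.0398
```

>>> move_arm --deltas '[[[0,0,0,-5],[0,0,0,-9],[0,0,0,-9]]]'

```text
time: 4.15
ee_pos: [0.4929, -0.0721, 0.2315]
tcp_rot: [-89.5, -0.0, -9.5]
wrist_force: [-0.7, 0.5, 0.5]
opening: 0.0401
```

>>> move_arm --deltas '[[[0,0,0.0133,0],[0,0.035,0.0133,0],[0,0.07,0.0133,0],[0,0.1,0.0133,0],[0,0.1305,0.0133,0]]]'

```text
time: 4.65
ee_pos: [0.4956, -0.0563, 0.0998]
tcp_rot: [-89.5, 0.0, -9.6]
wrist_force: [0.1, -0.1, -0.6]
opening: 0.0401
```

>>> move_arm --deltas '[[[0,0,0,0],[0,0,0,0]]]'

```text
time: 4.85
ee_pos: [0.4957, -0.0566, 0.1016]
tcp_rot: [-89.5, 0.0, -9.5]
wrist_force: [-0.1, -0.6, 1.0]
opening: 0.04
```

Run:
```python
from h import *
o=get_obs();print(o["q"].round(1),o["ee_pos"],o["tcp_rot"],o["wrist_force"])
c=camera("wrist");cv2.imwrite("pics/w2.png",c["color"])
```

```text
[ -6.8  -2.6 -11.9  80.6   0.5   2.7] [ 0.49573015 -0.05655871  0.10160633] [-8.94775942e+01  2.98824333e-02 -9.50747494e+00] [-0.06360033 -0.6444684   0.99524152]
```

View pics/w2.png

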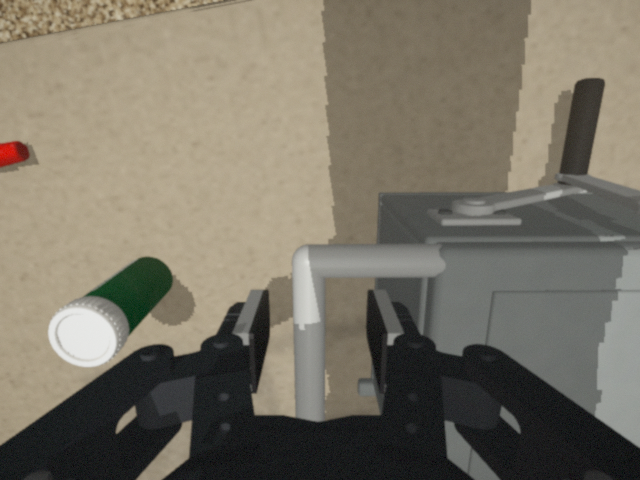

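The bar, at (310,330), lies between the pads. Closing with a light grip.

>>> move_arm --deltas '[[[0,0,0,0],[0,0,0,0],[0,0,0,0],[0,0,0,0],[0,0,0,0]]]' --claw 0 --newtons 20

```text
time: 5.4
ee_pos: [0.496, -0.0596, 0.1023]
tcp_rot: [-89.8, -0.1, -9.6]
wrist_force: [-4.3, -16.3, 2.7]
opening: 0.0109
```

>>> move_arm --deltas '[[[0,0,0,0],[0,0,0,0]]]'

```text
time: 5.6
ee_pos: [0.496, -0.0596, 0.1023]
tcp_rot: [-89.8, -0.1, -9.6]
wrist_force: [-3.7, -16.0, 2.8]
opening: 0.0106
```

Run:
```python
import numpy as np
R=.2291;r=np.radians(.5)
th=[0,.06,.12,.18,.24,.30,.36,.42,.48,.54,.60,.66,.72,.78,.84,.90,.96,1.02,1.08,1.14,1.20,1.25,1.28,1.31,1.34,1.36]
for i in range(0,25,5):
    a=th[i]+.035
    print(th[i],[[0,float(round(-R*(np.sin(t+.035)-np.sin(a)),4)),float(round(R*(np.cos(a)-np.cos(t+.035)),4)),0] for t in th[i+1:i+6]])
```

```text
0 [[0, -0.0137, 0.0009, 0], [0, -0.0274, 0.0026, 0], [0, -0.0409, 0.0051, 0], [0, -0.0542, 0.0085, 0], [0, -0.0673, 0.0126, 0]]
0.3 [[0, -0.0128, 0.0049, 0], [0, -0.0254, 0.0106, 0], [0, -0.0375, 0.017, 0], [0, -0.0493, 0.0241, 0], [0, -0.0606, 0.0319, 0]]
0.6 [[0, -0.0108, 0.0085, 0], [0, -0.0211, 0.0176, 0], [0, -0.0308, 0.0273, 0], [0, -0.0399, 0.0376, 0], [0, -0.0484, 0.0484, 0]]
0.9 [[0, -0.0078, 0.0113, 0], [0, -0.015, 0.023, 0], [0, -0.0214, 0.0352, 0], [0, -0.0271, 0.0477, 0], [0, -0.032, 0.0606, 0]]
1.2 [[0, -0.0035, 0.0109, 0], [0, -0.0053, 0.0175, 0], [0, -0.007, 0.0242, 0], [0, -0.0084, 0.0309, 0], [0, -0.0093, 0.0354, 0]]
```

>>> move_arm --deltas '[[[0,0,-0.0015,0],[0,0,-0.0032,0],[0,0,-0.0032,0]]]'

```text
time: 5.9
ee_pos: [0.4961, -0.06, 0.102]
tcp_rot: [-89.4, -0.1, -9.5]
wrist_force: [2.0, 0.2, 3.4]
opening: 0.0112
```

>>> move_arm --deltas '[[[0,-0.0137,0.0009,0],[0,-0.0274,0.0026,0],[0,-0.0409,0.0051,0],[0,-0.0542,0.0085,0],[0,-0.0673,0.0126,0]]]'

```text
time: 6.4
ee_pos: [0.4974, -0.0482, 0.1696]
tcp_rot: [-89.5, -0.0, -9.5]
wrist_force: [1.7, -2.0, -2.2]
opening: 0.0112
```

>>> move_arm --deltas '[[[0,-0.0128,0.0049,0],[0,-0.0254,0.0106,0],[0,-0.0375,0.017,0],[0,-0.0493,0.0241,0],[0,-0.0606,0.0319,0]]]'

```text
time: 6.9
ee_pos: [0.5023, -0.0182, 0.2311]
tcp_rot: [-89.7, -0.1, -9.5]
wrist_force: [-0.2, -9.6, 3.5]
opening: 0.0112
```

>>> move_arm --deltas '[[[0,-0.0115,0.007,0],[0,-0.0221,0.016,0],[0,-0.0318,0.0257,0],[0,-0.0409,0.036,0],[0,-0.0494,0.0468,0]]]'

```text
time: 7.4
ee_pos: [0.5099, 0.0281, 0.2811]
tcp_rot: [-89.6, -0.1, -9.5]
wrist_force: [-0.3, -8.1, 6.2]
opening: 0.0111
```

>>> move_arm --deltas '[[[0,0,0,0]]]'

```text
time: 7.5
ee_pos: [0.5103, 0.0291, 0.2817]
tcp_rot: [-89.5, -0.1, -9.4]
wrist_force: [-0.7, -7.2, 9.2]
opening: 0.0111
```

Run:
```python
from h import *
o=get_obs();print(o["q"].round(1),o["ee_pos"],o["tcp_rot"],o["wrist_force"])
c=camera("scene");cv2.imwrite("pics/s2.png",cv2.resize(c["color"][150:350,200:450],(750,600),interpolation=2))
```

```text
[  3.    0.8  11.4 100.3   0.4  12.4] [0.51028249 0.02913979 0.28169153] [-89.51020456  -0.14856237  -9.4088785 ] [-0.71757311 -7.17759823  9.20470624]
```

View pics/s2.png

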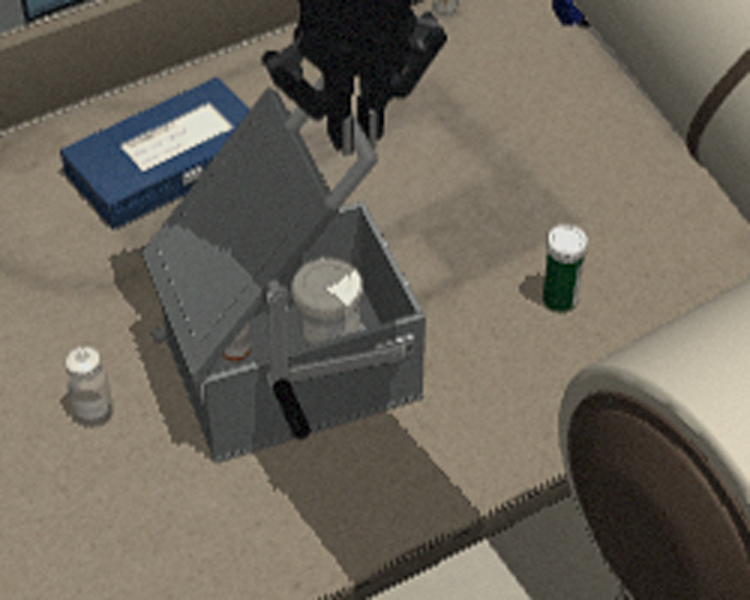

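The lid is about 0.9 rad open and the stay is following it. I correct slightly outward and continue.

>>> move_arm --deltas '[[[0,-0.01,0.0095,0],[0,-0.0172,0.0205,0],[0,-0.0238,0.0322,0],[0,-0.0297,0.0444,0],[0,-0.0348,0.0566,0]]]'

```text
time: 8.05
ee_pos: [0.5194, 0.0849, 0.3151]
tcp_rot: [-89.5, -0.0, -9.4]
wrist_force: [1.9, -2.0, -0.7]
opening: 0.0107
```

>>> move_arm --deltas '[[[0,0,0,0],[0,0,0,0]]]'

```text
time: 8.25
ee_pos: [0.5194, 0.0843, 0.3149]
tcp_rot: [-89.5, -0.0, -9.4]
wrist_force: [1.0, -1.8, 3.8]
opening: 0.0109
```

>>> move_arm --deltas '[[[0,-0.0022,0.0055,0],[0,-0.004,0.0109,0],[0,-0.006,0.0175,0],[0,-0.0078,0.0242,0],[0,-0.0092,0.0309,0]]]'

```text
time: 8.75
ee_pos: [0.5245, 0.115, 0.324]
tcp_rot: [-89.5, 0.0, -9.4]
wrist_force: [0.7, -1.6, 0.9]
opening: 0.0108
```

>>> move_arm --deltas '[[[0,0,0,0],[0,0,0,0]]]'

```text
time: 8.95
ee_pos: [0.5244, 0.1149, 0.3239]
tcp_rot: [-89.4, 0.0, -9.4]
wrist_force: [1.2, 0.4, 2.4]
opening: 0.0112
```

```bash
cat >> h.py <<'E'
C=np.array([.552,.0705]);t=np.radians(-9.45);R=np.array([[np.cos(t),-np.sin(t)],[np.sin(t),np.cos(t)]])
def report(img=None,cams=("scene",)):
    o=get_obs();l=(o["ee_pos"][:2]-C)@R;f=o["wrist_force"];F=f[:2]@R
    print("t",o["time"],"tcp local",l.round(4),"z",o["ee_pos"][2].round(4),"theta",np.arctan2(o["ee_pos"][2]-.101,.0911-l[1]).round(3),"F local",F.round(1),f[2].round(1),"rot",o["tcp_rot"].round(2),"q",o["q"].round(1))
    for n in cams:
        c=camera(n);P=cloud(c);lo=(P[...,:2]-C)@R;z=P[...,2]
        k=(lo[...,0]<-.083)&(lo[...,0]>-.145)&(abs(lo[...,1])<.12)&(z>.05)&(z<.24)&(c["color"].max(2)<90)
        print(n,"knob",k.sum(),np.median(lo[k],0).round(4),np.median(z[k]).round(4),"xr",np.percentile(lo[k][:,0],[3,97]).round(3))
        if img: cv2.imwrite(f"pics/{img}_{n}.png",cv2.resize(c["color"][150:350,200:450],(750,600),interpolation=2))
E
python3 -c "
from h import *
report('a')"
```

```text
t 8.95 tcp local [-0.0345  0.0392] z 0.3239 theta 1.342 F local [1.2 0.6] 2.4 rot [-8.945e+01  1.000e-02 -9.400e+00] q [ 12.1   6.3  22.  105.6   0.5  21.5]
scene knob 150 [-0.1041  0.0273] 0.1294 xr [-0.134 -0.083]
```

View pics/a_scene.png

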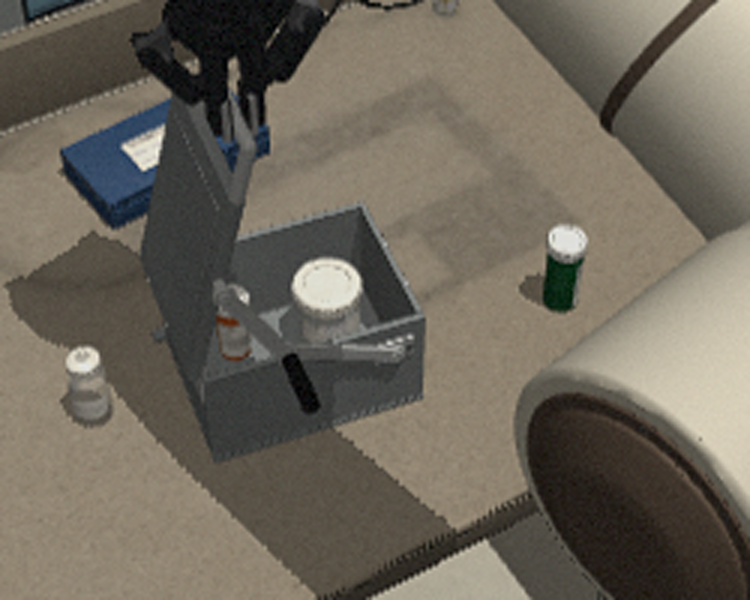

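>>> move_arm --deltas '[[[0,-0.0006,0.003,0],[0,-0.0012,0.006,0],[0,-0.0019,0.009,0],[0,-0.0019,0.009,0],[0,-0.0019,0.009,0]]]'

```text
time: 9.5
ee_pos: [0.5259, 0.1235, 0.3258]
tcp_rot: [-89.5, 0.0, -9.4]
wrist_force: [0.7, -0.3, 2.9]
opening: 0.011
```

```bash
python3 -c "
from h import *
report()"
```

```text
t 9.5 tcp local [-0.0345  0.048 ] z 0.3258 theta 1.381 F local [ 0.7 -0.2] 2.9 rot [-8.946e+01  2.000e-02 -9.420e+00] q [ 13.    6.9  22.9 105.8   0.5  22.4]
scene knob 160 [-0.1021  0.026 ] 0.1339 xr [-0.133 -0.083]
```

>>> move_arm --deltas '[[[0,-0.0004,0.002,0],[0,-0.0006,0.004,0],[0,-0.0006,0.004,0],[0,-0.0006,0.004,0]]]'

```text
time: 9.95
ee_pos: [0.5266, 0.1274, 0.3264]
tcp_rot: [-89.5, 0.0, -9.4]
wrist_force: [0.9, 0.2, 3.0]
opening: 0.0108
```

```bash
python3 -c "
from h import *
report()"
```

```text
t 9.95 tcp local [-0.0344  0.0519] z 0.3264 theta 1.399 F local [0.9 0.3] 3.0 rot [-8.946e+01  1.000e-02 -9.430e+00] q [ 13.3   7.1  23.2 105.9   0.5  22.8]
scene knob 154 [-0.1049  0.0242] 0.1356 xr [-0.134 -0.083]
```

>>> move_arm --deltas '[[[0,-0.0003,0.002,0],[0,-0.0006,0.004,0],[0,-0.0006,0.004,0]]]'

```text
time: 10.3
ee_pos: [0.5272, 0.1314, 0.327]
tcp_rot: [-89.5, 0.0, -9.4]
wrist_force: [0.9, -0.2, 2.4]
opening: 0.011
```

```bash
python3 -c "
from h import *
report()"
```

```text
t 10.3 tcp local [-0.0344  0.056 ] z 0.327 theta 1.417 F local [ 1.  -0.1] 2.4 rot [-8.947e+01  2.000e-02 -9.430e+00] q [ 13.7   7.4  23.6 106.    0.5  23.2]
scene knob 157 [-0.1044  0.023 ] 0.1384 xr [-0.134 -0.083]
```

>>> move_arm --deltas '[[[0,-0.0003,0.0015,0],[0,-0.0005,0.003,0],[0,-0.0005,0.003,0]]]'

```text
time: 10.65
ee_pos: [0.5276, 0.134, 0.3274]
tcp_rot: [-89.5, 0.0, -9.4]
wrist_force: [1.0, -2.6, 1.6]
opening: 0.0112
```

```bash
python3 -c "
from h import *
report()"
```

```text
t 10.65 tcp local [-0.0345  0.0587] z 0.3274 theta 1.429 F local [ 1.5 -2.4] 1.6 rot [-8.951e+01  3.000e-02 -9.440e+00] q [ 14.    7.6  23.9 106.1   0.5  23.5]
scene knob 154 [-0.1041  0.0216] 0.1399 xr [-0.134 -0.083]
```

>>> move_arm --deltas '[[[0,-0.0002,0.0015,0],[0,-0.0003,0.003,0],[0,-0.0003,0.003,0]]]'

```text
time: 11.0
ee_pos: [0.5282, 0.1371, 0.328]
tcp_rot: [-89.5, 0.0, -9.4]
wrist_force: [0.7, -4.1, 2.1]
opening: 0.0108
```

```bash
python3 -c "
from h import *
report()"
```

```text
t 11.0 tcp local [-0.0345  0.0618] z 0.328 theta 1.442 F local [ 1.3 -3.9] 2.1 rot [-8.949e+01  1.000e-02 -9.440e+00] q [ 14.3   7.7  24.1 106.2   0.5  23.7]
scene knob 163 [-0.104   0.0206] 0.1428 xr [-0.134 -0.083]
```

>>> move_arm --deltas '[[[0,-0.0001,0.001,0],[0,-0.0002,0.002,0],[0,-0.0002,0.002,0]]]'

```text
time: 11.35
ee_pos: [0.5285, 0.1391, 0.3283]
tcp_rot: [-89.5, 0.0, -9.4]
wrist_force: [0.1, -5.2, 3.0]
opening: 0.0111
```

```bash
python3 -c "
from h import *
report()"
```

```text
t 11.35 tcp local [-0.0345  0.0638] z 0.3283 theta 1.451 F local [ 1.  -5.1] 3.0 rot [-89.48   0.    -9.44] q [ 14.5   7.9  24.3 106.2   0.5  23.9]
scene knob 152 [-0.1056  0.0184] 0.1441 xr [-0.134 -0.083]
```

>>> move_arm --deltas '[[[0,-0.0001,0.001,0],[0,-0.0002,0.0015,0],[0,-0.0002,0.0015,0]]]'

```text
time: 11.7
ee_pos: [0.5287, 0.1406, 0.3285]
tcp_rot: [-89.5, 0.0, -9.4]
wrist_force: [0.6, -3.8, 3.8]
opening: 0.0111
```

```bash
python3 -c "
from h import *
report()"
```

```text
t 11.7 tcp local [-0.0344  0.0653] z 0.3285 theta 1.458 F local [ 1.2 -3.6] 3.8 rot [-89.47   0.    -9.44] q [ 14.6   8.   24.4 106.3   0.5  24.1]
scene knob 154 [-0.1062  0.0168] 0.1472 xr [-0.134 -0.083]
```

>>> move_arm --deltas '[[[0,-0.0001,0.001,0],[0,-0.0002,0.0015,0],[0,-0.0002,0.0015,0]]]'

```text
time: 12.05
ee_pos: [0.529, 0.1419, 0.3286]
tcp_rot: [-89.5, 0.0, -9.4]
wrist_force: [-0.9, -7.2, 5.5]
opening: 0.0111
```

```bash
python3 -c "
from h import *
report('b')"
```

```text
t 12.05 tcp local [-0.0345  0.0667] z 0.3286 theta 1.464 F local [ 0.3 -7.2] 5.5 rot [-89.49   0.    -9.44] q [ 14.8   8.1  24.6 106.3   0.5  24.2]
scene knob 161 [-0.1044  0.006 ] 0.1594 xr [-0.135 -0.083]
```

View pics/b_scene.png

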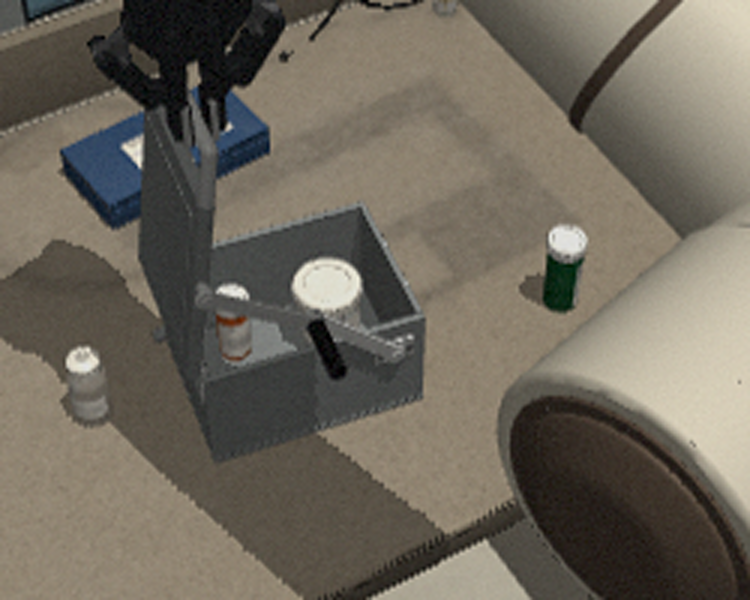

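The knob has jumped through straight, to (328,348) in the crop. I ease back.

>>> move_arm --deltas '[[[0,0.0002,-0.001,0],[0,0.0004,-0.002,0],[0,0.0006,-0.003,0],[0,0.0006,-0.003,0]]]'

```text
time: 12.5
ee_pos: [0.5285, 0.1388, 0.3283]
tcp_rot: [-89.5, -0.0, -9.4]
wrist_force: [-0.7, -5.6, 6.3]
opening: 0.0112
```

```bash
python3 -c "
from h import *
report()"
```

```text
t 12.5 tcp local [-0.0344  0.0635] z 0.3283 theta 1.45 F local [ 0.2 -5.6] 6.3 rot [-8.948e+01 -2.000e-02 -9.450e+00] q [ 14.5   7.8  24.3 106.2   0.5  23.9]
scene knob 160 [-0.1029  0.0025] 0.1632 xr [-0.134 -0.083]
```

>>> move_arm --deltas '[[[0,0,-0.001,0],[0,0,-0.002,0],[0,0,-0.003,0],[0,0,-0.003,0]]]'

```text
time: 12.95
ee_pos: [0.528, 0.1361, 0.3279]
tcp_rot: [-89.5, 0.0, -9.4]
wrist_force: [0.7, -3.2, 5.2]
opening: 0.0111
```

```bash
python3 -c "
from h import *
report()"
```

```text
t 12.95 tcp local [-0.0345  0.0608] z 0.3279 theta 1.438 F local [ 1.2 -3.1] 5.2 rot [-8.946e+01  1.000e-02 -9.440e+00] q [ 14.2   7.7  24.1 106.2   0.5  23.6]
scene knob 159 [-0.105  -0.0007] 0.1655 xr [-0.133 -0.083]
```

>>> move_arm --deltas '[[[0,0,-0.001,0],[0,0,-0.002,0],[0,0,-0.003,0],[0,0,-0.003,0]]]'

```text
time: 13.4
ee_pos: [0.5276, 0.1337, 0.3278]
tcp_rot: [-89.4, 0.0, -9.4]
wrist_force: [1.5, 2.4, 2.6]
opening: 0.011
```

```bash
python3 -c "
from h import *
report()"
```

```text
t 13.4 tcp local [-0.0344  0.0584] z 0.3278 theta 1.427 F local [1.  2.6] 2.6 rot [-8.94e+01  2.00e-02 -9.42e+00] q [ 13.9   7.5  23.9 106.1   0.6  23.4]
scene knob 163 [-0.1032 -0.0002] 0.166 xr [-0.135 -0.083]
```

>>> move_arm --deltas '[[[0,0,0.0005,0],[0,0,0.0005,0],[0,0,0.0005,0],[0,0,0.0005,0],[0,0,0.0005,0]]]' --claw 0.045

```text
time: 13.95
ee_pos: [0.5276, 0.1335, 0.3278]
tcp_rot: [-89.5, 0.0, -9.4]
wrist_force: [0.2, 0.4, -0.8]
opening: 0.0448
```

>>> move_arm --deltas '[[[0,-0.015,0,0],[0,-0.03,0,0],[0,-0.042,0,0],[0,-0.042,0,0]]]'

```text
time: 14.35
ee_pos: [0.5278, 0.1332, 0.3713]
tcp_rot: [-89.4, -0.1, -9.4]
wrist_force: [0.6, 0.4, -0.3]
opening: 0.0448
```

```bash
python3 -c "
from h import *
report()"
```

```text
t 14.35 tcp local [-0.0342  0.0579] z 0.3713 theta 1.449 F local [0.5 0.5] -0.3 rot [-89.43  -0.1   -9.44] q [ 13.9  10.2  32.1 111.6   0.5  23.4]
scene knob 159 [-0.1036 -0.0005] 0.1657 xr [-0.134 -0.083]
```

The stay is locked, knob at about z 0.16, and the lid stands free. Next I go to the knob with the fingers straddling it and push with the right pad.

>>> move_arm --deltas '[[[-0.03,0,0,0],[-0.06,0,-0.015,0],[-0.088,0,-0.035,0],[-0.088,0,-0.056,0],[-0.088,0,-0.056,0]]]'

```text
time: 14.9
ee_pos: [0.4305, 0.0911, 0.3695]
tcp_rot: [-89.5, -0.0, -9.5]
wrist_force: [0.2, 0.4, -0.2]
opening: 0.0449
```

>>> move_arm --deltas '[[[0,0.04,0,0],[0,0.08,0,0],[0,0.12,0,0],[0,0.15,0,0],[0,0.15,0,0]]]'

```text
time: 15.4
ee_pos: [0.4301, 0.0938, 0.2147]
tcp_rot: [-89.6, 0.4, -9.4]
wrist_force: [1.1, 0.2, 0.2]
opening: 0.0451
```

Run:
```python
from h import *
report()
c=camera("wrist");cv2.imwrite("pics/w3.png",c["color"])
P=cloud(c);lo=(P[...,:2]-C)@R;z=P[...,2]
k=(lo[...,0]<-.10)&(lo[...,0]>-.145)&(abs(lo[...,1])<.03)&(z>.13)&(z<.19)&(c["color"].max(2)<90)
print(k.sum(),np.percentile(lo[k],[5,50,95],axis=0).round(4),np.percentile(z[k],[5,50,95]).round(4))
```

```text
t 15.4 tcp local [-0.1241  0.0029] z 0.2147 theta 0.911 F local [1.1 0.4] 0.2 rot [-89.62   0.4   -9.44] q [ 12.  -10.1  -6.3  94.    0.5  21.4]
scene knob 236 [-0.123  -0.0017] 0.1691 xr [-0.137 -0.083]
1471 [[-0.1342 -0.0101]
 [-0.1187 -0.0043]
 [-0.102   0.0017]] [0.161  0.1654 0.1671]
```

View pics/w3.png

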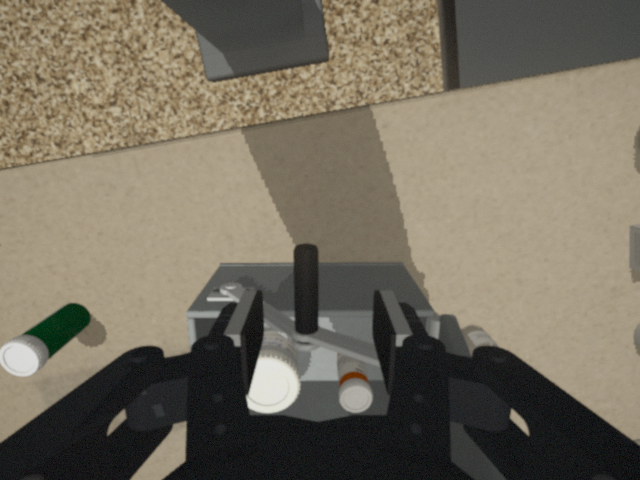

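The knob lies between the pads, at (305,245–330). I descend and push.

>>> move_arm --deltas '[[[0,0.035,0,0],[0,0.071,0,0],[0,0.071,0.003,0],[0,0.071,0.006,0],[0,0.071,0.006,0]]]'

```text
time: 16.0
ee_pos: [0.4341, 0.101, 0.1513]
tcp_rot: [-89.4, -0.2, -9.4]
wrist_force: [0.3, 1.1, -0.0]
opening: 0.045
```

>>> move_arm --deltas '[[[0,0.001,0.004,0],[0,0.003,0.008,0],[0,0.006,0.011,0],[0,0.0085,0.0135,0],[0,0.0085,0.0135,0]]]'

```text
time: 16.5
ee_pos: [0.4351, 0.1142, 0.1402]
tcp_rot: [-89.5, 0.0, -9.4]
wrist_force: [0.1, -0.6, 0.2]
opening: 0.0452
```

```bash
python3 -c "
from h import *
report()"
```

```text
t 16.5 tcp local [-0.1225  0.0239] z 0.1402 theta 0.528 F local [ 0.2 -0.6] 0.2 rot [-8.946e+01  1.000e-02 -9.420e+00] q [ 14.4  -9.8 -14.3  85.3   0.5  23.8]
scene knob 981 [-0.1327  0.0126] 0.2016 xr [-0.141 -0.092]
```

>>> move_arm --deltas '[[[0,0.003,0.003,0],[0,0.006,0.006,0],[0,0.0095,0.009,0],[0,0.013,0.0115,0],[0,0.0165,0.014,0]]]'

```text
time: 17.05
ee_pos: [0.4373, 0.1278, 0.1233]
tcp_rot: [-89.5, 0.0, -9.4]
wrist_force: [-0.3, -1.3, 1.1]
opening: 0.0454
```

>>> move_arm --deltas '[[[0,0,0,0],[0,0,0,0]]]'

```text
time: 17.25
ee_pos: [0.4373, 0.1278, 0.1236]
tcp_rot: [-89.5, 0.0, -9.4]
wrist_force: [0.4, -0.4, 0.5]
opening: 0.0447
```

```bash
python3 -c "
from h import *
report('c')"
```

```text
t 17.25 tcp local [-0.1225  0.0377] z 0.1236 theta 0.401 F local [ 0.5 -0.3] 0.5 rot [-8.948e+01  2.000e-02 -9.430e+00] q [ 16.   -9.  -15.4  83.4   0.5  25.4]
scene knob 1277 [-0.1323  0.0294] 0.1999 xr [-0.142 -0.092]
```

View pics/c_scene.png

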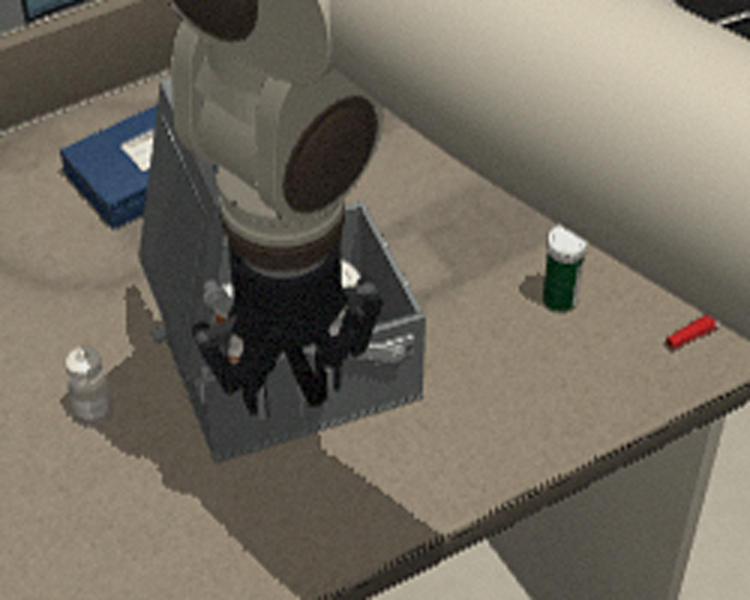

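>>> move_arm --deltas '[[[0,0,-0.006,0],[0,0,-0.01,0],[0,-0.03,-0.01,0],[0,-0.06,-0.01,0],[0,-0.09,-0.01,0]]]'

```text
time: 17.8
ee_pos: [0.4353, 0.1165, 0.2147]
tcp_rot: [-89.5, 0.0, -9.5]
wrist_force: [1.2, 0.6, 0.8]
opening: 0.0448
```

>>> move_arm --deltas '[[[0,-0.05,-0.0,0],[0,-0.1,-0.0,0],[0,-0.15,0.0,0],[0,-0.165,0.0,0],[0,-0.165,0.0,0]]]'

```text
time: 18.3
ee_pos: [0.4359, 0.1153, 0.3811]
tcp_rot: [-89.4, -0.2, -9.5]
wrist_force: [-0.1, -0.0, -0.7]
opening: 0.0451
```

Run:
```python
from h import *
report('d')
c=camera("wrist")
P=cloud(c);lo=(P[...,:2]-C)@R;z=P[...,2]
k=(lo[...,0]<-.09)&(lo[...,0]>-.145)&(abs(lo[...,1])<.1)&(z>.06)&(z<.19)&(c["color"].max(2)<90)
print(k.sum(),np.percentile(lo[k],[5,50,95],axis=0).round(4).tolist(),np.percentile(z[k],[5,50,95]).round(4))
for n in("scene","top"):
    c=camera(n);P=cloud(c);lo=(P[...,:2]-C)@R;z=P[...,2]
    m=(lo[...,0]>-.055)&(lo[...,0]<.055)&(lo[...,1]>-.02)&(lo[...,1]<.12)&(z>.14)&(z<.29)
    print(n,m.sum());l=lo[m]
    for a in(.15,.18,.21,.24,.27):
        s=abs(z[m]-a)<.012
        if s.sum()>5: print(a,np.percentile(l[s][:,1],[10,50,90]).round(4))
```

```text
t 18.3 tcp local [-0.1218  0.0251] z 0.3811 theta 1.339 F local [-0.1 -0. ] -0.7 rot [-89.38  -0.21  -9.47] q [ 14.5  -2.5  19.8 111.9   0.5  24. ]
scene knob 160 [-0.1029  0.0247] 0.136 xr [-0.134 -0.083]
592 [[-0.1333, 0.0145], [-0.1129, 0.0209], [-0.0924, 0.0282]] [0.1305 0.1358 0.1378]
scene 993
0.15 [0.0955 0.0974 0.0992]
0.18 [0.0894 0.0914 0.0935]
0.21 [0.0832 0.0851 0.0872]
0.24 [0.077  0.0791 0.0814]
0.27 [0.0694 0.0725 0.0748]
top 4
```

View pics/d_scene.png

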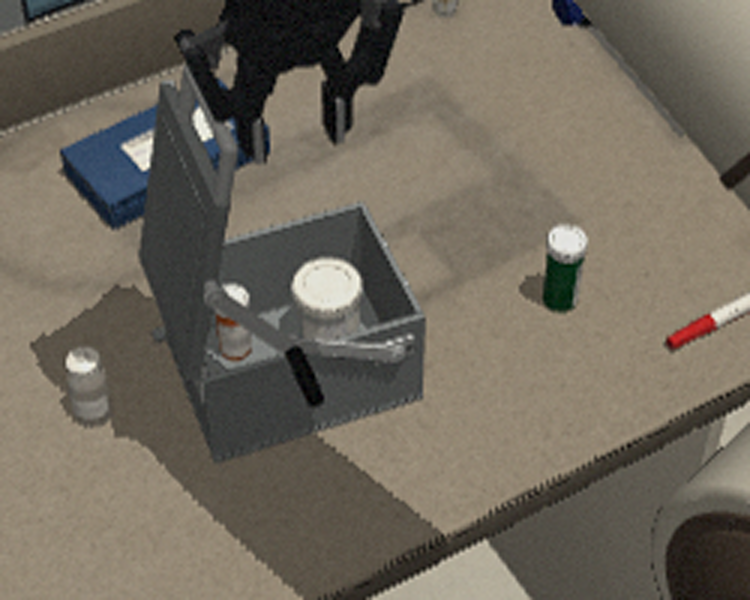

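Unlocked: the knob is back at (305,375) in the crop and the lid stands at about 1.37 rad. I regrip the bar.

>>> move_arm --deltas '[[[0.02,0,0.015,0],[0.06,0,0.0268,0],[0.087,0,0.0268,0],[0.087,0,0.0268,0],[0.087,0,0.0268,0]]]'

```text
time: 19.0
ee_pos: [0.5255, 0.1275, 0.3771]
tcp_rot: [-89.5, 0.2, -9.5]
wrist_force: [-0.1, -0.1, -0.6]
opening: 0.045
```

Run:
```python
from h import *
report()
c=camera("wrist");P=cloud(c);lo=(P[...,:2]-C)@R;z=P[...,2]
b=(z>.31)&(z<.36)&(lo[...,0]>-.06)&(lo[...,0]<.03)&(lo[...,1]>.02)&(lo[...,1]<.09)&(c["color"].max(2)>60)
print(b.sum(),np.percentile(lo[b],[5,50,95],axis=0).round(4).tolist(),np.percentile(z[b],[5,50,95]))
```

```text
t 19.0 tcp local [-0.0355  0.0519] z 0.3771 theta 1.43 F local [-0.1 -0.1] -0.6 rot [-89.55   0.18  -9.47] q [ 13.4  10.4  33.1 112.7   0.5  22.8]
scene knob 158 [-0.1025  0.0244] 0.1356 xr [-0.134 -0.083]
3483 [[-0.0562, 0.0462], [-0.0186, 0.0515], [0.0235, 0.0572]] [0.33702293 0.34113378 0.34264676]
```

>>> move_arm --deltas '[[[0,0.02,0,0],[0,0.04,0,0],[0,0.0505,0,0],[0,0.0505,0,0],[0,0.0505,0,0]]]'

```text
time: 19.6
ee_pos: [0.5249, 0.1281, 0.3293]
tcp_rot: [-89.5, -0.0, -9.4]
wrist_force: [-0.3, 0.4, 0.2]
opening: 0.0453
```

>>> move_arm --deltas '[[[0,0,0,0],[0,0,0,0],[0,0,0,0],[0,0,0,0],[0,0,0,0]]]' --claw 0 --newtons 20

```text
time: 20.1
ee_pos: [0.5257, 0.1282, 0.3291]
tcp_rot: [-89.4, -0.0, -9.4]
wrist_force: [-0.6, -0.7, 5.1]
opening: 0.0107
```

Run:
```python
from h import *
report()
R_=.2289
th=list(np.linspace(1.395,.005,33))
y0=None
for i in range(0,30,5):
    a=th[i]
    print(round(a,3),[[0,float(round(-R_*(np.sin(t)-np.sin(a)),4)),float(round(R_*(np.cos(a)-np.cos(t)),4)),0] for t in th[i+1:i+6]])
print(th)
```

```text
t 20.1 tcp local [-0.0354  0.0526] z 0.3291 theta 1.403 F local [-0.5 -0.8] 5.1 rot [-8.945e+01 -5.000e-02 -9.440e+00] q [ 13.4   7.1  23.5 106.2   0.5  22.9]
scene knob 149 [-0.1052  0.0237] 0.1356 xr [-0.134 -0.083]
1.395 [[0, 0.002, -0.0097, 0], [0, 0.0043, -0.0194, 0], [0, 0.0071, -0.0289, 0], [0, 0.0103, -0.0384, 0], [0, 0.0139, -0.0476, 0]]
1.178 [[0, 0.004, -0.0091, 0], [0, 0.0084, -0.018, 0], [0, 0.0132, -0.0267, 0], [0, 0.0183, -0.0352, 0], [0, 0.0239, -0.0435, 0]]
0.961 [[0, 0.0059, -0.008, 0], [0, 0.0121, -0.0158, 0], [0, 0.0186, -0.0233, 0], [0, 0.0255, -0.0305, 0], [0, 0.0327, -0.0373, 0]]
0.743 [[0, 0.0075, -0.0066, 0], [0, 0.0152, -0.0128, 0], [0, 0.0232, -0.0187, 0], [0, 0.0315, -0.0242, 0], [0, 0.0399, -0.0294, 0]]
0.526 [[0, 0.0087, -0.0048, 0], [0, 0.0176, -0.0092, 0], [0, 0.0267, -0.0133, 0], [0, 0.0359, -0.0169, 0], [0, 0.0454, -0.0201, 0]]
0.309 [[0, 0.0095, -0.0028, 0], [0, 0.0192, -0.0052, 0], [0, 0.0289, -0.0072, 0], [0, 0.0387, -0.0088, 0], [0, 0.0486, -0.0099, 0]]
[np.float64(1.395), np.float64(1.3515625), np.float64(1.308125), np.float64(1.2646875), np.float64(1.22125), np.float64(1.1778125), np.float64(1.134375), np.float64(1.0909375), np.float64(1.0474999999999999), np.float64(1.0040624999999999), np.float64(0.960625), np.float64(0.9171875), np.float64(0.87375), np.float64(0.8303125), np.float64(0.786875), np.float64(0.7434375), np.float64(0.7), np.float64(0.6565624999999999), np.float64(0.6131249999999999), np.float64(0.5696874999999999), np.float64(0.5262499999999999), np.float64(0.4828125), np.float64(0.43937499999999996), np.float64(0.39593749999999994), np.float64(0.35250000000000004), np.float64(0.3090625), np.float64(0.265625), np.float64(0.22218749999999998), np.float64(0.17874999999999996), np.float64(0.13531249999999995), np.float64(0.09187499999999993), np.float64(0.04843749999999991), np.float64(0.005)]
```

>>> move_arm --deltas '[[[0,0.002,-0.0097,0],[0,0.0043,-0.0194,0],[0,0.0071,-0.0289,0],[0,0.0103,-0.0384,0],[0,0.0139,-0.0476,0]]]'

```text
time: 20.65
ee_pos: [0.5178, 0.0807, 0.3142]
tcp_rot: [-89.5, -0.0, -9.4]
wrist_force: [-0.9, -1.1, 4.6]
opening: 0.0108
```

>>> move_arm --deltas '[[[0,0.004,-0.0091,0],[0,0.0084,-0.018,0],[0,0.0132,-0.0267,0],[0,0.0183,-0.0352,0],[0,0.0239,-0.0435,0]]]'

```text
time: 21.15
ee_pos: [0.5107, 0.0378, 0.2893]
tcp_rot: [-89.5, 0.0, -9.5]
wrist_force: [-1.5, -1.5, 4.5]
opening: 0.0109
```

```bash
python3 -c "
from h import *
report()"
```

```text
t 21.15 tcp local [-0.0354 -0.0391] z 0.2893 theta 0.966 F local [-1.2 -1.8] 4.5 rot [-8.95e+01  1.00e-02 -9.45e+00] q [  4.    1.4  12.8 101.4   0.5  13.4]
scene knob 155 [-0.1035  0.0344] 0.1038 xr [-0.134 -0.083]
```

>>> move_arm --deltas '[[[0,0.0059,-0.008,0],[0,0.0121,-0.0158,0],[0,0.0186,-0.0233,0],[0,0.0255,-0.0305,0],[0,0.0327,-0.0373,0]]]'

```text
time: 21.7
ee_pos: [0.5045, 0.0012, 0.256]
tcp_rot: [-89.5, 0.0, -9.5]
wrist_force: [-1.0, -3.6, 4.9]
opening: 0.0109
```

>>> move_arm --deltas '[[[0,0.0075,-0.0066,0],[0,0.0152,-0.0128,0],[0,0.0232,-0.0187,0],[0,0.0315,-0.0242,0],[0,0.0399,-0.0294,0]]]'

```text
time: 22.2
ee_pos: [0.4997, -0.0277, 0.2158]
tcp_rot: [-89.6, 0.0, -9.5]
wrist_force: [-1.7, -5.4, 4.4]
opening: 0.0108
```

```bash
python3 -c "
from h import *
report()"
```

```text
t 22.2 tcp local [-0.0355 -0.1054] z 0.2158 theta 0.529 F local [-0.8 -5.6] 4.4 rot [-8.956e+01  2.000e-02 -9.470e+00] q [-3.4 -2.1  1.1 93.2  0.4  6.1]
scene knob 120 [-0.1098  0.0351] 0.0772 xr [-0.134 -0.083]
```

>>> move_arm --deltas '[[[0,0.0087,-0.0056,0],[0,0.0176,-0.0102,0],[0,0.0267,-0.0143,0],[0,0.0359,-0.0179,0],[0,0.0454,-0.0211,0]]]'

```text
time: 22.75
ee_pos: [0.4962, -0.0479, 0.1698]
tcp_rot: [-89.6, 0.0, -9.5]
wrist_force: [-0.7, -8.1, 2.8]
opening: 0.0108
```

>>> move_arm --deltas '[[[0,0.0095,-0.0028,0],[0,0.0192,-0.0052,0],[0,0.0289,-0.0072,0],[0,0.0387,-0.0088,0],[0,0.0386,-0.0088,0]]]'

```text
time: 23.25
ee_pos: [0.4943, -0.0569, 0.1299]
tcp_rot: [-89.7, 0.1, -9.5]
wrist_force: [-0.3, -11.6, 0.1]
opening: 0.0107
```

```bash
python3 -c "
from h import *
report()"
```

```text
t 23.25 tcp local [-0.036  -0.1351] z 0.1299 theta 0.127 F local [  1.6 -11.5] 0.1 rot [-89.65   0.13  -9.51] q [-6.8 -2.9 -9.1 83.9  0.4  2.7]
scene knob 3 [-0.0842 -0.011 ] 0.1183 xr [-0.084 -0.084]
```

>>> move_arm --deltas '[[[0,0.004,-0.001,0],[0,0.009,-0.002,0],[0,0.014,-0.0024,0],[0,0.019,-0.0028,0],[0,0.0225,-0.003,0]]]'

```text
time: 23.8
ee_pos: [0.4942, -0.0591, 0.1082]
tcp_rot: [-89.6, 0.1, -9.5]
wrist_force: [0.7, -9.9, 0.9]
opening: 0.0105
```

>>> move_arm --deltas '[[[0,0.001,0,0],[0,0.002,0,0],[0,0.003,0,0],[0,0.003,0,0]]]'

```text
time: 24.2
ee_pos: [0.4942, -0.0592, 0.1054]
tcp_rot: [-89.6, 0.1, -9.5]
wrist_force: [-0.6, -9.3, -2.0]
opening: 0.0112
```

```bash
python3 -c "
from h import *
report()"
```

```text
t 24.2 tcp local [-0.0358 -0.1375] z 0.1054 theta 0.019 F local [ 1.  -9.2] -2.0 rot [-8.961e+01  7.000e-02 -9.490e+00] q [ -7.1  -2.7 -11.7  81.1   0.4   2.4]
scene knob 3 [-0.0836 -0.0134] 0.1136 xr [-0.084 -0.083]
```

>>> move_arm --deltas '[[[0,0.001,-0.0015,0],[0,0.002,-0.0015,0],[0,0.003,-0.0015,0],[0,0.003,-0.0015,0]]]'

```text
time: 24.65
ee_pos: [0.4943, -0.0595, 0.1033]
tcp_rot: [-89.5, 0.0, -9.4]
wrist_force: [1.4, -3.7, -0.6]
opening: 0.0109
```

>>> move_arm --deltas '[[[0,0.001,0,0],[0,0.002,0,0],[0,0.002,0,0]]]'

```text
time: 24.95
ee_pos: [0.4945, -0.0595, 0.1019]
tcp_rot: [-89.5, -0.0, -9.4]
wrist_force: [0.2, -3.7, 2.7]
opening: 0.0108
```

>>> move_arm --deltas '[[[0,0.001,-0.0005,0],[0,0.002,-0.0005,0],[0,0.002,-0.0005,0]]]'

```text
time: 25.25
ee_pos: [0.4947, -0.0597, 0.1004]
tcp_rot: [-89.4, -0.1, -9.4]
wrist_force: [-0.4, -1.8, 7.9]
opening: 0.0111
```

Run:
```python
from h import *
report('e')
for n in("scene","top"):
    c=camera(n);P=cloud(c);lo=(P[...,:2]-C)@R;z=P[...,2]
    for a,b in((-.08,-.05),(-.05,0),(0,.05),(.05,.08)):
        m=(lo[...,0]>-.05)&(lo[...,0]<.055)&(lo[...,1]>a)&(lo[...,1]<b)&(z>.1)&(z<.15)
        print(n,a,m.sum(),np.median(z[m]).round(4))
c=dict(np.load("scene0.npz"));P=cloud(c);lo=(P[...,:2]-C)@R;z=P[...,2]
for a,b in((-.08,-.05),(-.05,0),(0,.05),(.05,.08)):
        m=(lo[...,0]>-.05)&(lo[...,0]<.055)&(lo[...,1]>a)&(lo[...,1]<b)&(z>.1)&(z<.15)
        print("start",a,m.sum(),np.median(z[m]).round(4))
```

```text
t 25.25 tcp local [-0.0351 -0.1378] z 0.1004 theta -0.003 F local [-0.1 -1.8] 7.9 rot [-8.944e+01 -6.000e-02 -9.430e+00] q [ -7.2  -2.7 -12.2  80.4   0.6   2.2]
scene knob 5 [-0.0855 -0.0108] 0.1154 xr [-0.086 -0.084]
scene -0.08 374 0.1233
scene -0.05 669 0.1241
scene 0 684 0.1246
scene 0.05 422 0.1246
top -0.08 298 0.1227
top -0.05 865 0.1231
top 0 868 0.1235
top 0.05 512 0.1236
start -0.08 375 0.1249
start -0.05 656 0.1252
start 0 673 0.1251
start 0.05 421 0.1249
```

The lid is shut: its height matches the start, and pressing down gives an upward force of about 8 N. I release and retreat.

>>> move_arm --deltas '[[[0,-0.001,0,0],[0,-0.001,0,0],[0,-0.001,0,0],[0,-0.001,0,0],[0,-0.001,0,0]]]' --claw 0.04

```text
time: 25.9
ee_pos: [0.4942, -0.0598, 0.1005]
tcp_rot: [-89.5, 0.0, -9.4]
wrist_force: [-0.4, -0.3, -0.2]
opening: 0.0402
```

>>> move_arm --deltas '[[[0,-0.02,0,0],[0,-0.045,0,0],[0,-0.08,0,0],[0,-0.12,0,0],[0,-0.15,0,0]]]'

```text
time: 26.4
ee_pos: [0.4942, -0.0613, 0.253]
tcp_rot: [-89.5, -0.1, -9.4]
wrist_force: [0.5, 0.3, -0.1]
opening: 0.0401
```

Run:
```python
from h import *
report('f')
c=camera("scene");P=cloud(c);lo=(P[...,:2]-C)@R;z=P[...,2]
for a,b in((-.08,-.05),(-.05,0),(0,.05),(.05,.08)):
    m=(lo[...,0]>-.05)&(lo[...,0]<.055)&(lo[...,1]>a)&(lo[...,1]<b)&(z>.1)&(z<.15)
    print(a,m.sum(),np.median(z[m]).round(4))
```

```text
t 26.4 tcp local [-0.0354 -0.1395] z 0.253 theta 0.583 F local [0.4 0.4] -0.1 rot [-8.947e+01 -7.000e-02 -9.440e+00] q [-7.4 -1.7  5.7 97.3  0.5  2.1]
scene knob 8 [-0.0843 -0.0154] 0.1177 xr [-0.088 -0.083]
-0.08 372 0.1246
-0.05 657 0.1251
0 678 0.1252
0.05 424 0.125
```

View pics/f_scene.png

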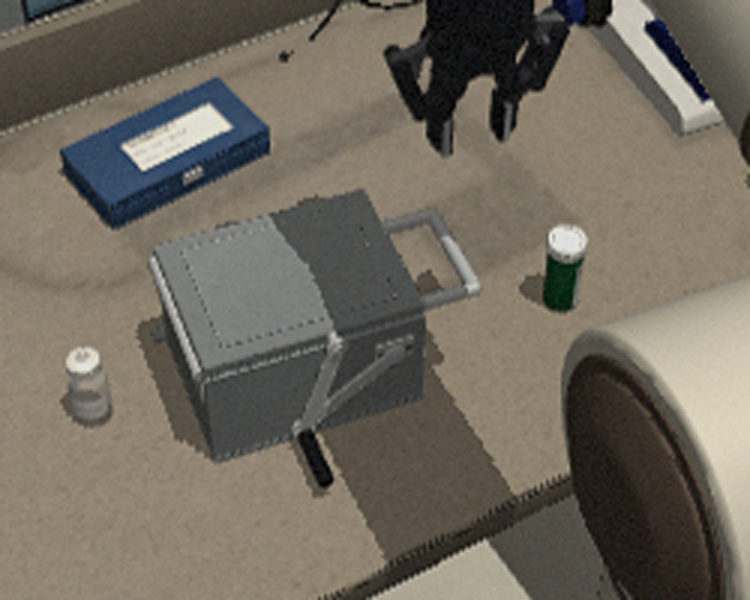

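The lid is flat and shut at its starting height. The stay is folded, with the knob at (315,460), and the bystanders in view look undisturbed. Handing in.

```bash
python3 -c "
from workcell import *
print(job_done())"
```

```text
the job is handed in; nothing more can be done
None
```

The lid was raised, stood by itself on the locked stay, was unlocked at the knob, and was lowered fully shut. I handed the job in at about 26 s; no verdict came back.

- **Raising and locking:** I pinched the bar with a 20 N grip and raised the lid until the knob jumped through straight. The force along the pull was about 7 N then, with 5.5 N upward at the wrist as well, about 9 N in all. I eased back until the knob stopped moving and let go; the lid stood by itself.
- **Unlocking:** I pushed the knob down and left by about 35 mm. The lid stayed up at about 1.37 rad.
- **Lowering:** I regripped the bar and lowered the lid at about 0.4 rad/s until pressing down gave an upward force of about 8 N, then released and backed off.
- **Last checks:** the lid surface is within 0.3 mm of its height at the start, the stay is folded, and the fingers are clear. The green vial and dropper look where they were. I did not check the other bystanders at the end, but the gripper went nowhere near them.
- **Not measured:** I did not check the stay foot for slip directly.
- **Disagreements:**
  - The last joint ran to its 180° limit on the first approach, so I used the half-turned grasp.
  - The bar's arc came out a few millimetres off my first hinge estimate, giving sideways forces up to about 11 N outside the final pull. My first closing on the bar gave about 16 N until I relieved it.

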